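# Gauge battens in a gluing jig with its flip stop, then snap the keeper lid shut

### The arm

A 6-joint arm with a two-finger parallel gripper is mounted at the origin on the work surface. World frame = base frame: x ahead of the robot, y to its left, z up, the work surface at z = 0. Lengths are in m, angles in rad, forces in N, time in s.
With the tool pointing down it reaches from about 0.35 to 0.875 m from the base axis. Payload 15.5 kg.
Tool frame: the origin (TCP) lies at the very end of the fingers, on their centre line; the grasp point (between the pads) lies 19 mm behind it (tcp_to_grasp is the distance from the TCP to the grasp point, in m); z points along the fingers, y is the line along which they close (so a half turn about z gives the same grasp; the last joint's range is limited). The gripper opens to 85 mm and grips with 20 to 120 N. Pads are 22 mm wide; open, the fingers measure 114 mm over their backs; the gripper's body (76 mm by 85 mm) begins 54 mm behind the grasp point. The pads swing forward as they close: fully open they stand 13 mm farther back than shut.
Start: joints at [1.034, 0.494, 1.345, -0, 1.302, -0.096], TCP at [0.267, 0.565, 0.231] pointing down, gripper open.
Joint ranges: [-2.91, 2.91], [-0.82, 2.16], [0.22, 2.67], [-1.22, 4.37], [0.12, 2.79], [-3.08, 3.08]. Speed limits (rad/s): [1.89, 1.89, 2.57, 3.01, 3.01, 3.01].

### API

Orientations are given as a rotation vector (axis times angle).
In Python, from bench import * gives the robot as it stands. Calls block until the motion is done:
- goto(position, orientation): joint-space move of the TCP to a pose.
- servo_line(position, rot=None, velocity=0.15, force_limit=None): straight line of the TCP; rot=None keeps the orientation; velocity is the mean speed in m/s. With force_limit (N) it stops when the force on the tool has changed by that much, and returns True; else False.
- set_joints(angles): joint-space move.
- gripper_to(opening, grip_force=None): finger opening in m; grip_force is the grip in N (None keeps the last); returns when the fingers have stopped.
- hold(seconds).
- solve_ik(position, orientation): joint angles nearest the present ones, or None.
- state(): the state.
- snapshot(name): name is "scene" or "top" or "wrist"; returns a dict with "frame" (400x640x3 uint8, blue, green, red), "fx", "fy", "cx", "cy" (pixels), "dist" ([k1, k2, p1, p2, k3] as OpenCV has them; the pictures are not rectified), "rvec" (rotation vector, rad) and "tvec" (3), from world to camera coordinates, as OpenCV has them. Camera axes: x right, y down, z forward; pixel columns grow to the right and rows downward; lengths in m; the calibration is good to about 2 mm. A picture is of the moment at which its call begins. There is no depth.
A pose or a line that the arm cannot do raises PlanningError and nothing moves.
- finish_job(): hands the job in; it is judged then, once.
Trained networks look in the newest picture that a camera, given by its name, has taken for a name from the list of things; names that differ only in an ending like _2 or _b are one class to them, and where a whole thing is asked for, a point or a joint stands for the part that bears it (a point fixed in the world has none). Each returns a list of dicts, best first, with "confidence" (0 to 1); they miss things now and then, are a little off and sometimes report something else, mostly with a low value. They report only what shows in the picture. A call takes as long as a camera call.
- masks_of(name, camera): "mask" (400x640 bool, what is visible of it) and "extent" ([left, top, width, height] in pixels, round what is visible of it).
The state is a dict: "time": time; "joints": joint angles; "dq": joint speeds; "effort": joint torques, N m; "ee_pos": TCP position; "orientation": TCP orientation; "contact_force": force on the tool from outside, world axes, zero at the start; "wrist_torque": the same for the moment, N m; "grip_width": finger opening in m; "grasp_force": force on a finger pad.
Only numpy, scipy, OpenCV 4.12 (cv2) and the standard library are available. Lean on these libraries where they do the work, as an engineer would, in place of code of your own. Each camera call takes 0.05 s, during which the arm holds its last target. There are 200 camera calls.

### The job

Set up the gluing jig on the craft table: swing its clear keeper lid open, clear the short offcut out of the jig into the offcut tray and flip the stop arm down. Lay every long wooden batten flat in a lane of its own with its end right up against the lowered stop, and only when all of them lie like that flip the stop arm back up so that it stays up, leaving the battens where they are; then swing the lid down over them and press it until it snaps fully shut, without tipping over the bead jar or the glue bottle.

Things in the scene. Friction and masses are not known exactly. Their poses are not given: they have to be found in the camera images.
- jig: Gluing jig fixed on the table: plywood board 267 x 270 x 12 mm (x -142 to 125, y -135 to 135). Origin on the table under it; x from robot side to fence, y along the lanes, z up. Four grey ribs 24 mm wide, 8 mm high (tops at z = 20, y -80 to 100 mm) leave three lanes 32 mm wide along y, floor at z = 12, centred at x = -80, -24, 32 mm.
- fence (a point): Middle of the top of the jig's aluminium fence (jig x = 103, y = 0, z = 46 mm), 24 mm thick in x, 250 mm long in y, along the far side of the board. It carries the hinges of the stop arm (at its -y end) and of the lid (middle).
- catch (a point): Centre of the sprung ball (16 mm diameter) of the lid's catch, on a slim post (x 12, y 26, height 58 mm) at the middle of the board's near edge; ball at jig x = -132, y = 5, z = 52 mm.
- gauge (a point): Point on the lane floor (jig x = -24, y = -85, z = 12 mm), axes as the jig's, in the plane of the lowered stop arm's +y face. A gauged batten's end touches the plane y = 0 of this frame from the +y side: its middle lies at y = +75, z = +12 mm and x = -56, 0 or +56 mm (any lane, one batten to each).
- stop (a joint): Stop arm angle, rad: 0 = down across all lanes, grows as it flips up and back to 1.75 (just past upright), where it starts. Aluminium, 250 g, 14 mm thick in y, 26 mm deep, reaching 220 mm from the hinge towards the robot; underside 4 mm above the ribs when down. Light hinge friction: it stays up when left above about 1.5 rad and drops when left well below that.
- stop_grip (a point): Middle of the free part of the steel grip bar (14 mm diameter, lying along jig y) at the stop arm's tip; the bar juts out 61 mm from the arm's -y side, this point is 33 mm from that side. 217 mm from the hinge axis towards the robot, 9 mm below it when down.
- stop_hinge (a point): Point on the stop's hinge axis, which runs along jig y: jig x = 103, y = -92, z = 52 mm.
- lid (a joint): Keeper lid angle, rad: 0 = shut, grows as it opens to 1.75 (just past upright); starts part open. Clear acrylic strip, 150 g, 60 mm wide (jig y -25 to 35), 6 mm thick, 220 mm long; shut, it lies 5 mm above the battens. Stiff hinge (0.26 N m): stays at any angle. At about 0.08 rad its bar meets the catch ball; 5 to 12 N down at its tip snaps it past to 0.
- lid_grip (a point): Point on the free part of the lid's steel grip bar (14 mm diameter, lying along jig y at the lid's tip); the bar juts out 65 mm from the lid's +y edge, this point is 50 mm from that edge. 223 mm from the hinge axis towards the robot, 9 mm below it when shut.
- lid_hinge (a point): Point on the lid's hinge axis, which runs along jig y: jig x = 103, y = 5, z = 52 mm.
- lid_press (a point): Point on the lid's upper face, in the middle of its width, 23 mm inside the bar: press here, square to the lid, to shut it.
- offcut_mid (a point): Centre of the short wooden offcut, 90 x 24 x 24 mm, 40 g, left lying in the lane nearest the robot, under the lid; its x axis runs along it.
- offcut: The offcut's  origin at the centre of one long face (its underside at the start), 12 mm from its centre; x along the offcut.
- tray: Offcut tray, an empty open wooden box fixed on the table to the left of the jig, 150 (x) x 130 (y) x 45 mm high, walls and floor 5 mm; origin at the centre of its underside, z up.
- bead_jar: Jar of beads, loose bystander, 64 mm diameter, 75 mm high, upright; origin at the centre of its foot, z up.
- glue: White glue bottle, loose bystander, 56 mm diameter, 130 mm high, upright; origin at the centre of its foot, z up.
- batten1_mid (a point): Centre of a plain wooden batten, 150 x 24 x 24 mm, 40 to 85 g, lying loose on the table; its x axis runs along the batten (either end will do). Absent in some runs.
- batten1: The same batten's  origin at the centre of one long face (its underside at the start), 12 mm from its centre; x along the batten.
- batten2_mid (a point): Centre of a plain wooden batten, 150 x 24 x 24 mm, 40 to 85 g, lying loose on the table; its x axis runs along the batten (either end will do). Absent in some runs.
- batten2: The same batten's  origin at the centre of one long face (its underside at the start), 12 mm from its centre; x along the batten.
- batten3_mid (a point): Centre of a plain wooden batten, 150 x 24 x 24 mm, 40 to 85 g, lying loose on the table; its x axis runs along the batten (either end will do). Absent in some runs.
- batten3: The same batten's  origin at the centre of one long face (its underside at the start), 12 mm from its centre; x along the batten.

How it is judged:
On the way, in this order (a step that is already met when the one before it is completed fails the run):
1. the stop arm is flipped down (value of joint stop below 0.06 rad), for 0.2 s.
2. with the stop down and the lid open, every batten lies flat in a lane with its end against the stop (value of joint stop below 0.06 rad and value of joint lid above 1 rad and y of batten1_mid in the frame of gauge between 0.071 and 0.079 m and z of batten1_mid in the frame of gauge between 0.008 and 0.016 m and (x of batten1_mid in the frame of gauge between -0.063 and -0.049 m or x of batten1_mid in the frame of gauge between -0.007 and 0.007 m or x of batten1_mid in the frame of gauge between 0.049 and 0.063 m) and angle between the x axis of each of batten1_mid, batten2_mid, batten3_mid and the y axis of jig, either way round below 0.1 rad and y of batten2_mid in the frame of gauge between 0.071 and 0.079 m and z of batten2_mid in the frame of gauge between 0.008 and 0.016 m and (x of batten2_mid in the frame of gauge between -0.063 and -0.049 m or x of batten2_mid in the frame of gauge between -0.007 and 0.007 m or x of batten2_mid in the frame of gauge between 0.049 and 0.063 m) and y of batten3_mid in the frame of gauge between 0.071 and 0.079 m and z of batten3_mid in the frame of gauge between 0.008 and 0.016 m and (x of batten3_mid in the frame of gauge between -0.063 and -0.049 m or x of batten3_mid in the frame of gauge between -0.007 and 0.007 m or x of batten3_mid in the frame of gauge between 0.049 and 0.063 m)), for 0.3 s.
3. the stop arm is flipped back up (value of joint stop above 1.4 rad), for 0.2 s.
4. the keeper lid is pressed shut past its catch (value of joint lid below 0.03 rad), for 0.2 s.
At the end, for the whole second after the job is handed in: The offcut lies in the tray, the lid is snapped shut (under 0.03 rad), the stop stays up (over 1.4 rad), and every batten lies at rest on the floor of a lane, parallel to it, with its end within 4 mm of the gauge plane that the stop's face set (x of offcut_mid in the frame of tray between -0.065 and 0.065 m and y of offcut_mid in the frame of tray between -0.055 and 0.055 m and z of offcut_mid in the frame of tray between 0.005 and 0.045 m and linear speed of each of offcut, batten1, batten2, batten3 below 0.02 m/s and value of joint lid below 0.03 rad and value of joint stop above 1.4 rad and velocity of joint stop between -0.05 and 0.05 rad/s and y of batten1_mid in the frame of gauge between 0.071 and 0.079 m and z of batten1_mid in the frame of gauge between 0.008 and 0.016 m and (x of batten1_mid in the frame of gauge between -0.063 and -0.049 m or x of batten1_mid in the frame of gauge between -0.007 and 0.007 m or x of batten1_mid in the frame of gauge between 0.049 and 0.063 m) and angle between the x axis of each of batten1_mid, batten2_mid, batten3_mid and the y axis of jig, either way round below 0.1 rad and y of batten2_mid in the frame of gauge between 0.071 and 0.079 m and z of batten2_mid in the frame of gauge between 0.008 and 0.016 m and (x of batten2_mid in the frame of gauge between -0.063 and -0.049 m or x of batten2_mid in the frame of gauge between -0.007 and 0.007 m or x of batten2_mid in the frame of gauge between 0.049 and 0.063 m) and y of batten3_mid in the frame of gauge between 0.071 and 0.079 m and z of batten3_mid in the frame of gauge between 0.008 and 0.016 m and (x of batten3_mid in the frame of gauge between -0.063 and -0.049 m or x of batten3_mid in the frame of gauge between -0.007 and 0.007 m or x of batten3_mid in the frame of gauge between 0.049 and 0.063 m)); the robot touches nothing.
It fails at once if the bead jar is tipped over (angle between bead_jar's own z axis and vertical above 0.7 rad).
It fails at once if the glue bottle is tipped over (angle between glue's own z axis and vertical above 0.7 rad).
Of batten1, batten2, batten3 only 2 to 3 are there at a start; the rules pass over those that are not, and their reading is None.
At some moment in a run one of batten1, batten2, batten3 may be knocked a few centimetres aside while the robot is not near it.
Once in a run the grip may slacken for a moment while it holds something.
It also fails if it takes over 210 s, if anything falls off the work surface, if the arm or the gripper's body presses on something with over 40 N, if the wrist force passes 120 N, or if a joint passes its speed limit or range.

## Working session

There is one attempt and no reset: what is moved stays moved. The work goes in short steps, each a Python script; the robot and the scene stay as the last script left them, time stands still between calls to the robot, and variables do not carry over. Pictures are saved under pics/ and viewed, at most 18 in all, crops included, and the job is handed in when it is done.

```bash
ls; mkdir -p pics; python3 - <<'E'
from bench import *
import cv2
s=state();print(s)
for c in("scene","top"):
    d=snapshot(c);cv2.imwrite(f"pics/{c}0.png",d["frame"]);print(c,{k:d[k] for k in d if k!="frame"})
    for n in("jig","fence","catch","stop","lid","lid_grip","stop_grip","offcut","tray","bead_jar","glue","batten1"):
        print(n,[(round(r["confidence"],2),r["extent"],int(r["mask"].sum())) for r in masks_of(n,c)][:5])
print(state()["time"])
E
```

```text
bench.py
pics
{'time': 0.0, 'joints': array([ 1.03452533e+00,  4.94210142e-01,  1.34615319e+00, -2.31216608e-05,
        1.30248862e+00, -9.55059353e-02]), 'dq': array([-5.18282591e-04, -1.43999018e-04, -4.42166601e-05,  3.95735356e-05,
       -3.90423062e-04,  6.30202942e-04]), 'effort': array([ 1.06726664e-03, -8.82176042e+01, -3.83872712e+01,  5.21491040e-05,
        1.02885548e-02,  7.44291856e-05]), 'ee_pos': array([0.26646226, 0.56494337, 0.23067602]), 'orientation': array([-6.86670897e-01, -3.06525025e+00,  1.89087917e-03]), 'contact_force': array([-0.42667307,  0.39841272,  0.02929653]), 'wrist_torque': array([-0.01741748, -0.0106329 , -0.03084236]), 'grasp_force': 0.0, 'grip_width': 0.08523177815680757}
scene {'fx': 489.770277501369, 'fy': 489.770277501369, 'cx': 316.9673836651798, 'cy': 199.42516767119716, 'dist': array([-0.1311295,  0.       ,  0.       ,  0.       ,  0.       ]), 'rvec': array([ 0.65019657,  2.5967989 , -1.17234225]), 'tvec': array([ 0.47924338, -0.1279734 ,  1.44013009])}
jig [(0.74, [268.5, 120.4, 163.8, 177.0], 10750)]
fence [(0.86, [270.9, 120.6, 159.
[... 906 characters left out ...]
54, 0.55822779, 1.34421954])}
jig [(0.63, [232.3, 146.0, 119.0, 121.7], 9180)]
fence [(0.93, [237.8, 145.8, 115.5, 122.7], 8920)]
catch [(0.39, [240.2, 171.4, 59.9, 84.2], 1935)]
stop [(0.62, [317.3, 149.6, 34.5, 36.5], 396)]
lid [(0.83, [241.1, 175.1, 57.7, 79.5], 1870)]
lid_grip [(0.73, [241.4, 171.5, 54.6, 82.0], 1935)]
stop_grip [(0.61, [319.5, 142.8, 31.7, 45.2], 391)]
offcut [(0.6, [262.7, 235.9, 8.1, 7.1], 90)]
tray [(0.97, [157.7, 183.2, 50.1, 52.3], 2601), (0.31, [259.6, 237.6, 8.5, 6.0], 80)]
bead_jar [(0.82, [384.5, 122.7, 25.6, 30.1], 498)]
glue [(0.57, [442.4, 250.3, 27.1, 20.3], 402)]
batten1 [(0.75, [386.3, 188.4, 16.3, 52.1], 521), (0.56, [453.4, 187.6, 17.4, 52.2], 536)]
1.3
```

View pics/scene0.png

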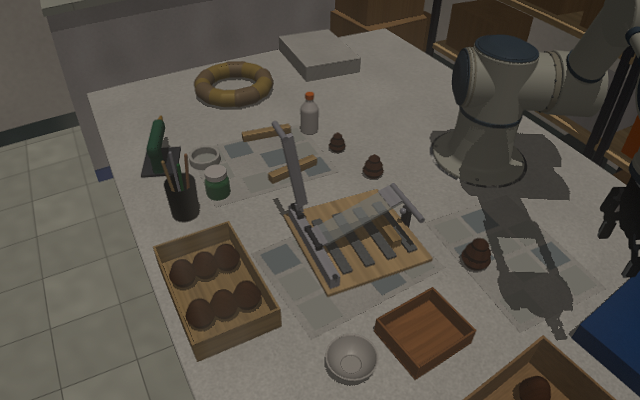

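View pics/top0.png

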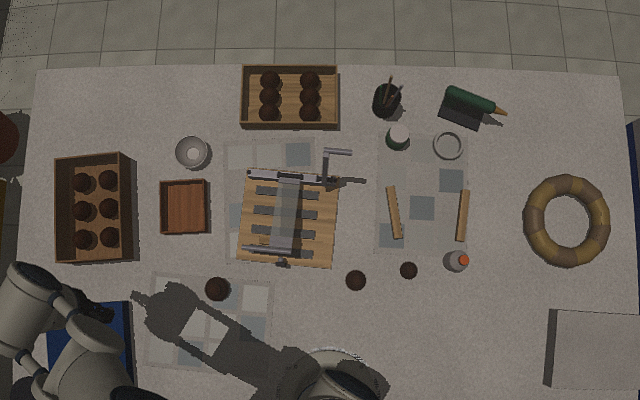

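Both pictures agree. The jig is at about (290,220) in the top view, with its fence on the far side and the stop arm up at (335,175). The lid is part open with its bar at (265,248), and the tray is at (184,207). There are two battens, at (394,212) and (461,214), with the jar at (398,137) and the glue at (458,261).

```bash
cat > h.py <<'E'
from bench import *
import numpy as np, cv2
from scipy.spatial.transform import Rotation as R
def unproj(d,px,z):
    K=np.array([[d["fx"],0,d["cx"]],[0,d["fy"],d["cy"]],[0,0,1]])
    p=cv2.undistortPoints(np.asarray(px,float).reshape(-1,1,2),K,np.asarray(d["dist"])).reshape(-1,2)
    Rm=cv2.Rodrigues(np.asarray(d["rvec"]))[0]; t=np.asarray(d["tvec"]).ravel()
    C=-Rm.T@t; r=np.c_[p,np.ones(len(p))]@Rm
    return C+r*((z-C[2])/r[:,2])[:,None]
def proj(d,P):
    K=np.array([[d["fx"],0,d["cx"]],[0,d["fy"],d["cy"]],[0,0,1]])
    return cv2.projectPoints(np.asarray(P,float).reshape(-1,1,3),np.asarray(d["rvec"]),np.asarray(d["tvec"]),K,np.asarray(d["dist"]))[0].reshape(-1,2)
def maskpts(m): ys,xs=np.nonzero(m); return np.c_[xs,ys]
def rect(d,m,z):
    P=unproj(d,maskpts(m),z)[:,:2]
    c,(w,h),a=cv2.minAreaRect((P*1000).astype(np.float32))
    b=cv2.boxPoints((c,(w,h),a)); e=max((b[1]-b[0],b[2]-b[1]),key=np.linalg.norm)
    return np.array(c)/1000,sorted((w,h)),np.arctan2(e[1],e[0])
def down(yaw,pitch=0,roll=0):
    "tool pointing down, tool y (closing line) at world angle yaw"
    y=np.array([np.cos(yaw),np.sin(yaw),0]);z=np.array([0,0,-1.]);x=np.cross(y,z)
    return R.from_matrix(np.c_[x,y,z])
E
python3 - <<'E'
from h import *
d=snapshot("top")
for n,z in(("fence",.012),("tray",.045),("batten1",.024),("offcut",.024)):
    for r in masks_of(n,"top"): print(n,round(r["confidence"],2),rect(d,r["mask"],z))
for n in("bead_jar","glue"):
    for r in masks_of(n,"top"): print(n,unproj(d,[maskpts(r["mask"]).mean(0)],.07))
s=state(); 
yaw=-1.57
q=None
for y in (-1.57,1.57):
    o=down(y).as_rotvec(); print(y,solve_ik([.55,0.02,.42],o))
goto([.5,0.05,.42],down(np.arctan2(0.565,0.2665)-1.57).as_rotvec() if 0 else down(-1.57).as_rotvec())
d=snapshot("wrist");cv2.imwrite("pics/w0.png",d["frame"]);print({k:d[k] for k in d if k!="frame"},state()["time"],state()["joints"])
E
```

```text
tray 0.56 (array([0.52982837, 0.41250735]), [143.23953247070312, 155.9326629638672], np.float32(0.06809784))
batten1 0.83 (array([ 0.51675879, -0.3815253 ]), [33.8138542175293, 154.6581268310547], np.float32(-0.14662935))
batten1 0.78 (array([ 0.5220484 , -0.18131784]), [27.92475700378418, 151.4639129638672], np.float32(0.14875434))
offcut 0.61 (array([0.4412562 , 0.18095163]), [24.733675003051758, 28.7515869140625], np.float32(1.3871589))
bead_jar [[ 0.38364911 -0.34464324  0.07      ]]
bead_jar [[ 0.72952723 -0.18977386  0.07      ]]
glue [[ 0.51509856 -0.17517197  0.07      ]]
-1.57 [-7.21572257e-02  2.58803318e-01  1.21019169e+00 -4.44089210e-16
  1.67259765e+00  1.49784277e+00]
1.57 [-0.07215723  0.25880332  1.21019169  0.          1.67259765 -1.64215723]
{'fx': 290.12622447702597, 'fy': 290.12622447702597, 'cx': 315.1687416927948, 'cy': 199.53612268852856, 'dist': array([0.01308718, 0.        , 0.        , 0.        , 0.        ]), 'rvec': array([-2.05197132,  2.04854606,  0.32815597]), 'tvec': array([0.05025975, 0.37597907, 0.71543309])} 3.8417 [-1.81937367e-02  1.80197075e-01  1.31539824e+00  9.08531007e-05
  1.64639469e+00  1.55031516e+00]
```

View pics/w0.png

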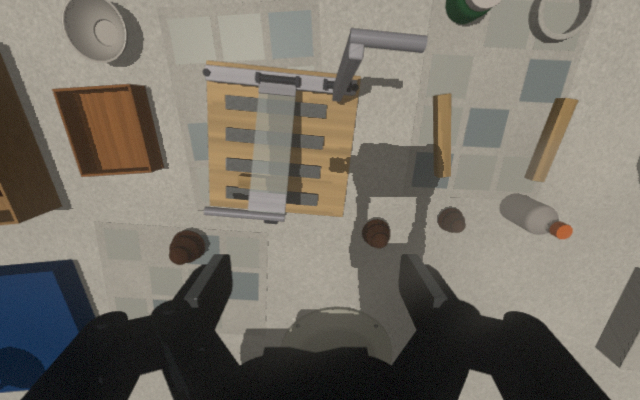

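The wrist view shows everything: the jig at (205-360, 62-216), the tray at (110,130), the battens at (443,137) and (552,140), the glue at (545,220) and the stop arm up with its bar at (395,42). I'll zoom in to find the jig precisely.

```bash
python3 -c "
import cv2
a=cv2.imread('pics/w0.png')[60:225,198:368]
cv2.imwrite('pics/w0c.png',cv2.resize(a,None,fx=3.5,fy=3.5,interpolation=cv2.INTER_CUBIC))
"
```

```text
(no output)
```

View pics/w0c.png

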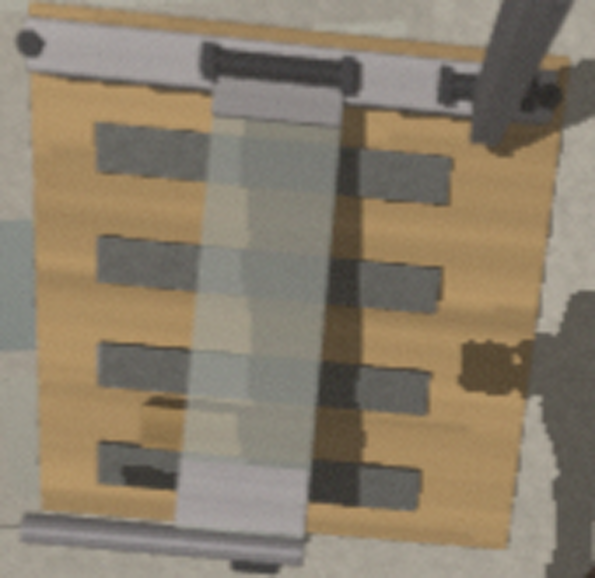

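The crop shows all four ribs clearly, and the offcut's +y end at about crop (140,422).

```bash
cat > fit.py <<'E'
from h import *
from scipy.optimize import least_squares
d=dict(fx=290.12622447702597,fy=290.12622447702597,cx=315.1687416927948,cy=199.53612268852856,dist=np.array([0.01308718,0,0,0,0]),rvec=np.array([-2.05197132,2.04854606,0.32815597]),tvec=np.array([0.05025975,0.37597907,0.71543309]))
obs=[];P=[]
C={60:[(96,123),(96,171),(452,158),(449,206)],4:[(97,235),(97,280),(442,268),(438,313)],-52:[(98,341),(98,385),(431,372),(428,414)],-108:[(98,442),(98,484),(421,469),(418,510)]}
for xc,c in C.items():
    for (u,v),(dx,y) in zip(c,((12,100),(-12,100),(12,-80),(-12,-80))):
        obs.append((u/3.5+198-.35,v/3.5+60-.35));P.append((xc+dx,y,20))
obs=np.array(obs);P=np.array(P)/1000
W=lambda p,P:np.c_[np.cos(p[2])*P[:,0]-np.sin(p[2])*P[:,1]+p[0],np.sin(p[2])*P[:,0]+np.cos(p[2])*P[:,1]+p[1],P[:,2]]
s=least_squares(lambda p:(proj(d,W(p,P))-obs).ravel(),[.55,.1,0])
print("jig",s.x,"rms",np.sqrt((s.fun**2).mean()))
U=unproj(d,obs,.02)[:,:2]; 
# 3D check: scale
print(np.linalg.norm(U[0]-U[2]),np.linalg.norm(U[1]-U[13]))
# lid angle from bar ends (y=100 end (25,527), y=-25 end (300,550)) 
p=s.x
def bar(a,y):  # bar centre: 223 from hinge, 9 below
    x=.103-.223*np.cos(a)-.009*np.sin(a); z=.052+.223*np.sin(a)-.009*np.cos(a)
    return [x,y,z]
o=np.array([(25,527),(300,550)])/3.5+[198-.35,60-.35]
for a in np.arange(0,1.2,.1): print(round(a,1),((proj(d,W(p,np.array([bar(a,.1),bar(a,-.025)])))-o)).round(1).tolist())
o=np.array([(141,402),(142,443)])/3.5+[198-.35,60-.35]
Q=unproj(d,o,.036)[:,:2]-p[:2]; c,s_=np.cos(p[2]),np.sin(p[2]); print("offcut end jig",Q@np.array([[c,-s_],[s_,c]]))
E
python3 fit.py
python3 - <<'E'
from h import *
d=snapshot("wrist")
for n,z in(("tray",.045),("batten1",.024),("batten2",.024),("offcut",.036)):
    for r in masks_of(n,"wrist"): print(n,round(r["confidence"],2),rect(d,r["mask"],z),r["extent"])
for n in("bead_jar","glue"):
    for r in masks_of(n,"wrist"): print(n,r["confidence"],unproj(d,[maskpts(r["mask"]).mean(0)],.07),r["extent"])
E
```

```text
jig [ 0.5159846   0.11608447 -0.08999071] rms 0.29643354784410914
0.17952474950747596 0.1679832430289428
0.0 [[17.3, -8.7], [4.9, -9.5]]
0.1 [[13.6, -4.9], [3.8, -5.5]]
0.2 [[9.5, -2.0], [2.8, -2.4]]
0.3 [[5.1, -0.1], [1.7, -0.3]]
0.4 [[0.3, 0.5], [0.6, 0.6]]
0.5 [[-4.7, -0.3], [-0.4, 0.2]]
0.6 [[-10.1, -2.7], [-1.4, -1.8]]
0.7 [[-15.8, -6.9], [-2.4, -5.6]]
0.8 [[-21.7, -13.3], [-3.2, -11.5]]
0.9 [[-27.9, -22.0], [-3.9, -19.7]]
1.0 [[-34.1, -33.4], [-4.5, -30.4]]
1.1 [[-40.4, -47.5], [-4.9, -43.8]]
offcut end jig [[-0.06669459  0.07251733]
 [-0.08926399  0.07179379]]
tray 0.74 (array([0.5330473 , 0.40529138]), [151.33729553222656, 153.70977783203125], np.float32(-1.5175521)) [53.4, 84.8, 110.7, 92.3]
tray 0.55 (array([ 0.66128137, -0.03651456]), [85.32508087158203, 172.0806427001953], np.float32(-1.0558467)) [328.0, 30.3, 101.9, 72.3]
batten1 0.97 (array([ 0.52263879, -0.1786844 ]), [30.69933319091797, 150.13735961914062], np.float32(0.14729726)) [434.0, 92.2, 16.9, 87.9]
batten1 0.71 (array([0.49803021, 0.1778143 ]), [161.0675048828125, 270.9753112792969], np.float32(-0.11421308)) [
[... 180 characters left out ...]
(array([ 0.52263879, -0.1786844 ]), [30.69933319091797, 150.13735961914062], np.float32(0.14729726)) [434.0, 92.2, 16.9, 87.9]
batten2 0.71 (array([0.49803021, 0.1778143 ]), [161.0675048828125, 270.9753112792969], np.float32(-0.11421308)) [199.8, 75.0, 96.4, 148.1]
batten2 0.68 (array([ 0.51605579, -0.37512061]), [44.05485153198242, 150.47103881835938], np.float32(-0.15022956)) [524.7, 98.7, 53.6, 80.1]
offcut 0.48 (array([0.44467932, 0.18212828]), [18.706790924072266, 25.62436294555664], np.float32(-0.0686711)) [237.4, 175.0, 12.7, 14.5]
bead_jar 0.95 [[ 0.71103746 -0.17121494  0.07      ]] [444.8, 1.4, 52.4, 24.7]
glue 0.81 [[ 0.38845951 -0.34300709  0.07      ]] [502.4, 195.6, 69.3, 39.0]
```

```bash
cat >> h.py <<'E'
JX,JY,JA=0.516,0.1161,-0.09
def J(x,y,z): c,s=np.cos(JA),np.sin(JA); return np.array([JX+c*x-s*y,JY+s*x+c*y,z])
def toJ(p): c,s=np.cos(JA),np.sin(JA); a,b=p[0]-JX,p[1]-JY; return np.array([c*a+s*b,-s*a+c*b])
G=np.array([0,0,.019])
def ori(yaw,pos):
    "of the two half-turn equivalents, the one with the last joint nearest its middle"
    best=None
    for y in(yaw,yaw+np.pi):
        o=down(y).as_rotvec();q=solve_ik(pos,o)
        if q is not None and(best is None or abs(q[5])<best[0]): best=(abs(q[5]),o)
    return best[1]
def bar(kind,a):
    r,y=(.223,.085) if kind=="lid" else (.217,-.132)
    return J(.103-r*np.cos(a)-.009*np.sin(a),y,.052+r*np.sin(a)-.009*np.cos(a))
def arc(kind,a0,a1,n=8,v=.12,fmax=40):
    for a in np.linspace(a0,a1,n+1)[1:]:
        servo_line(bar(kind,a)-G,velocity=v)
        f=state()["contact_force"]
        if np.linalg.norm(f)>fmax: print("stopped, force",a,f);break
    print(kind,"arc end",a,f.round(1))
def grab(kind,a,dz=.07,force=20):
    p=bar(kind,a)-G;o=ori(JA,p+[0,0,dz])
    gripper_to(.045);goto(p+[0,0,dz],o);servo_line(p,velocity=.12,force_limit=15)
    gripper_to(0,force);s=state();print("grab",s["grip_width"],s["grasp_force"],s["contact_force"].round(1))
def letgo(dz=.07):
    gripper_to(.045);servo_line(state()["ee_pos"]+[0,0,dz],velocity=.15)
def see(name,cam="wrist"):
    d=snapshot(cam);cv2.imwrite(f"pics/{name}.png",d["frame"]);return d
E
python3 - <<'E'
from h import *
grab("lid",.42)
if state()["grip_width"]>.008:
    arc("lid",.42,1.68)
    print(state()["grip_width"]);letgo()
    see("lid1","scene");print(state()["time"])
E
```

```text
grab 0.012087153175602664 20.10971400886774 [-35.7  19.2  10.9]
stopped, force 0.5775 [-54.62351366  23.40078144  26.54724541]
lid arc end 0.5775 [-54.6  23.4  26.5]
0.012208141290146997
8.5417
```

View pics/lid1.png

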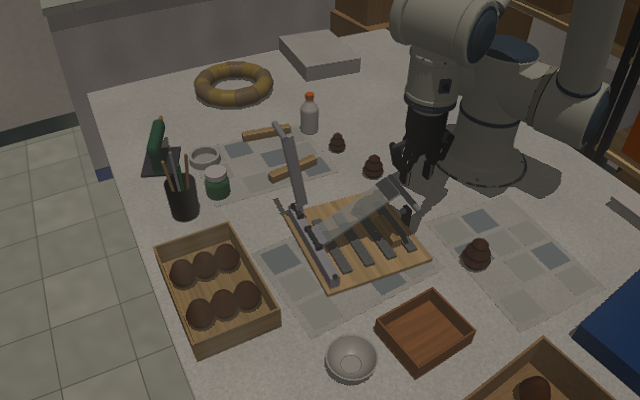

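The lid moved only to about 0.57 rad and then stopped on side force; the bar is a few mm off my estimate and the arm is stiff. I'll add force relaxation.

```bash
cat >> h.py <<'E'
def relax(gain=4e-5,n=8,tol=8,log=False):
    for _ in range(n):
        f=state()["contact_force"]
        if log: print(f.round(1),(gain*f*1000).round(2))
        if np.linalg.norm(f)<tol: break
        servo_line(state()["ee_pos"]+np.clip(gain*f,-.002,.002),velocity=.03)
def arc(kind,a0,a1,n=10,v=.12,fmax=70):
    off=state()["ee_pos"]+G-bar(kind,a0)
    for a in np.linspace(a0,a1,n+1)[1:]:
        servo_line(bar(kind,a)-G+off,velocity=v)
        f=state()["contact_force"]
        if np.linalg.norm(f)>fmax: print("stopped, force",a,f);break
        if np.linalg.norm(f)>10: off=off+np.clip(4e-5*f,-.002,.002)
        print(round(a,2),f.round(0),(off*1000).round(1))
E
python3 - <<'E'
from h import *
grab("lid",.57)
if state()["grip_width"]>.008:
    e0=state()["ee_pos"];relax(log=True);print((state()["ee_pos"]-e0)*1000,state()["time"])
E
```

```text
grab 0.019851701918837505 20.58362066745758 [-36.   16.5  17.1]
[-36.   16.5  17.1] [-1.44  0.66  0.69]
[-16.1   4.5   6.3] [-0.64  0.18  0.25]
[-0.9 -0.8  1. ] [-0.04 -0.03  0.04]
[-4.61770185  0.88127129  1.66187626] 10.9083
```

```bash
python3 - <<'E'
from h import *
arc("lid",.57,1.68)
s=state();print(s["grip_width"],s["time"])
see("lid2","scene")
E
```

```text
0.68 [-16.   5.  11.] [-11.7   1.5   1.7]
0.79 [-30.   7.  24.] [-12.9   1.8   2.7]
0.9 [-39.   5.  37.] [-14.5   2.    4.2]
1.01 [-42.   3.  49.] [-16.2   2.1   6.1]
stopped, force 1.125 [-40.10096442   0.55530037  58.37336311]
0.00958059201714534 12.6917
```

View pics/lid2.png

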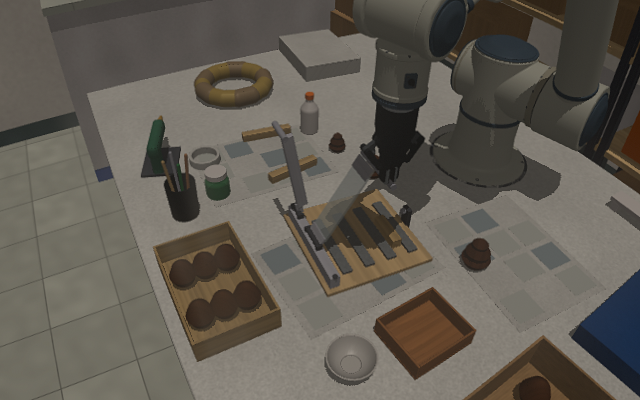

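The lid is up to about 1.0 rad. The residual force is purely radial, so the true angle lags my assumed one. I'll relax, estimate the angle again from the tool position, and continue.

```bash
cat >> h.py <<'E'
from scipy.optimize import brentq
def arc(kind,a0,a1,n=10,v=.12,fmax=80,tol=12,log=True):
    off=state()["ee_pos"]+G-bar(kind,a0)
    for a in np.linspace(a0,a1,n+1)[1:]:
        servo_line(bar(kind,a)-G+off,velocity=v)
        f=state()["contact_force"];f0=f
        if np.linalg.norm(f)>fmax: print("stopped, force",a,f);break
        relax(tol=tol,n=4)
        off=state()["ee_pos"]+G-bar(kind,a)
        if log: print(round(a,2),f0.round(0),(off*1000).round(1))
E
python3 - <<'E'
from h import *
relax(log=True)
p=state()["ee_pos"]+G; x=toJ(p)[0]+.004; print("jig",toJ(p),p[2],state()["grip_width"])
a=brentq(lambda a:.103-.223*np.cos(a)-.009*np.sin(a)-x,0.2,1.7);print("angle",a,bar("lid",a)-p)
arc("lid",a,1.6)
s=state();p=s["ee_pos"]+G;print("jig",toJ(p),p[2],s["grip_width"],s["time"])
see("lid3","scene")
E
```

```text
[-39.6   1.1  58.1] [-1.58  0.05  2.32]
[-6.9  1.1 14. ] [-0.27  0.04  0.56]
[-0.3 -0.8  0.2] [-0.01 -0.03  0.01]
jig [-0.02284353  0.08583208] 0.26128372710330766 3.406055247907922e-05
angle 1.03362358406758 [ 0.00390902 -0.00118823 -0.02229669]
1.09 [-0. -0. -1.] [-3.4  1.1 22.2]
1.15 [-0.  1. -0.] [-3.3  1.1 22. ]
1.2 [-0. -0. -0.] [-3.5  1.1 21.8]
1.26 [ 0.  0. -0.] [-3.6  1.1 21.6]
1.32 [-1. -0.  1.] [-3.8  1.2 21.4]
1.37 [-1. -0.  0.] [-4.   1.2 21.2]
1.43 [ 0.  1. -0.] [-4.1  1.2 21. ]
1.49 [-1. -0. -0.] [-4.3  1.2 20.8]
1.54 [0. 1. 0.] [-4.5  1.2 20.6]
1.6 [-1.  0.  1.] [-4.8  1.1 20.4]
jig [0.09567686 0.0857129 ] 0.2955770851786189 -0.00022116532445896103 15.9
```

View pics/lid3.png

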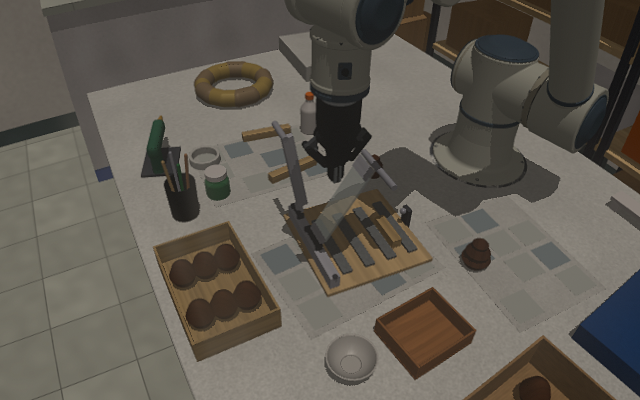

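The grip slipped off the bar at about 0.95 rad; the bar at (375,165) is now on the robot side of the fingers. I'll push the bar over from the near side with closed fingers instead.

```bash
python3 - <<'E'
from h import *
servo_line(J(.09,.085,.33),velocity=.25);servo_line(J(-.105,.085,.33),velocity=.3)
servo_line(J(-.105,.085,.195),velocity=.25,force_limit=15)
print(toJ(state()["ee_pos"]),state()["ee_pos"][2])
for x,z in((-.04,.20),(0,.225),(.04,.24),(.075,.25),(.088,.25)):
    h=servo_line(J(x,.085,z),velocity=.1,force_limit=25);s=state();print(x,h,toJ(s["ee_pos"]).round(4),s["contact_force"].round(1))
    if h:break
servo_line(J(.03,.085,.25),velocity=.2)
d=see("lid4","scene");print(state()["time"])
E
```

```text
[-0.10404362  0.08511093] 0.1953801345665871
-0.04 True [-0.046   0.0854] [-11.3   0.4  19.7]
19.0417
```

View pics/lid4.png

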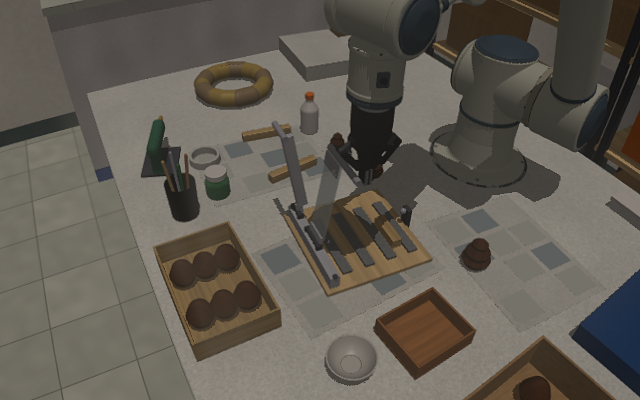

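The last move pushed the lid to about 1.25 rad, so I'll keep pushing the same way.

```bash
python3 - <<'E'
from h import *
for x,z in((.06,.25),(.075,.25),(.088,.25)):
    h=servo_line(J(x,.085,z),velocity=.06,force_limit=30);s=state();print(x,h,toJ(s["ee_pos"]).round(4),s["contact_force"].round(1))
    if h:break
servo_line(J(-.04,.085,.25),velocity=.25)
goto(J(-.09,.0,.40),ori(JA,J(-.09,.0,.40)))
d=see("w1");print({k:d[k].tolist() for k in("rvec","tvec")},state()["time"])
see("s1","scene")
a=d["frame"];cv2.imwrite("pics/w1.png",a)
E
```

```text
0.06 False [0.06   0.0849] [ 0.4  0.4 -0.4]
0.075 False [0.0754 0.0849] [-0.4  0.8  0.1]
0.088 False [0.0884 0.085 ] [-0.   0.8 -1.1]
{'rvec': [-2.8234180835134275, 0.12842416134844062, 0.02325712873949574], 'tvec': [-0.41328278875322244, 0.06227582463384217, 0.5910073413318632]} 21.9167
```

View pics/w1.png

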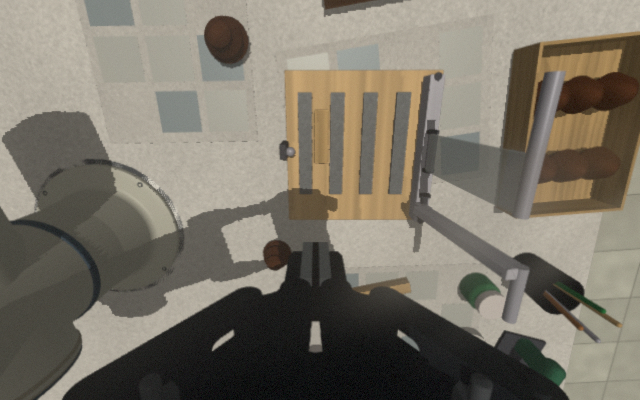

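The lid is now fully back, with its bar at (540,145). The empty jig is in full view at (285-440, 70-220), with the offcut at about (321,136) and the stop still up. I'll refit the jig from the rib blobs.

```bash
cat > fit2.py <<'E'
from h import *
from scipy.optimize import least_squares
d=dict(fx=290.12622447702597,fy=290.12622447702597,cx=315.1687416927948,cy=199.53612268852856,dist=np.array([0.01308718,0,0,0,0]),rvec=np.array([-2.8234180835134275,0.12842416134844062,0.02325712873949574]),tvec=np.array([-0.41328278875322244,0.06227582463384217,0.5910073413318632]))
im=cv2.imread("pics/w1.png");hsv=cv2.cvtColor(im,cv2.COLOR_BGR2HSV)
print("cam centre",-cv2.Rodrigues(d["rvec"])[0].T@d["tvec"])
W=lambda p,P:np.c_[np.cos(p[2])*P[:,0]-np.sin(p[2])*P[:,1]+p[0],np.sin(p[2])*P[:,0]+np.cos(p[2])*P[:,1]+p[1],P[:,2]]
print([proj(d,J(x/1000,.01,.02))[0].round(1).tolist() for x in(-108,-52,4,60)])
m=((hsv[...,1]<70)).astype(np.uint8); m[:, :288]=0;m[:,418:]=0;m[:85]=0;m[205:]=0
n,l,st,c=cv2.connectedComponentsWithStats(m)
blobs=sorted([(c[i],st[i]) for i in range(1,n) if st[i][4]>600],key=lambda t:t[0][0])
for b in blobs: print(b[0],b[1])
obs=np.array([b[0] for b in blobs]);P=np.array([(x/1000,.01,.02) for x in(-108,-52,4,60)])
ext=[]
if len(blobs)==4:
    # centroids + ends (top/bottom rows) for yaw
    s=least_squares(lambda p:(proj(d,W(p,P))-obs).ravel(),[JX,JY,JA]);print("jig",s.x,s.fun.round(2))
o=cv2.inRange(hsv,(10,60,60),(25,255,255))
E
python3 fit2.py
python3 - <<'E'
from h import *
d=snapshot("wrist")
for n,z in(("offcut",.036),("tray",.045),("batten1",.024)):
    for r in masks_of(n,"wrist"):
        c,wh,a=rect(d,r["mask"],z);print(n,round(r["confidence"],2),c,wh,a,toJ(c),r["extent"])
for r in masks_of("stop_grip","wrist"): print(r["confidence"],r["extent"])
print([proj(d,J(.103-.217*np.cos(1.75)-.009*np.sin(1.75),y,bar("stop",1.75)[2]))[0] for y in(-.099,-.16)])
print([proj(d,J(.103-.223*np.cos(1.75)-.009*np.sin(1.75),y,bar("lid",1.75)[2]))[0] for y in(-.025,.1)],"ball",proj(d,J(-.132,.005,.052)))
print("tool tip",proj(d,state()["ee_pos"]))
E
```

```text
cam centre [0.43471914 0.20387817 0.54168587]
[[305.0, 146.1], [336.4, 146.1], [367.9, 146.1], [399.4, 146.0]]
[304.84678016 141.48926721] [ 298   92   14  102 1351]
[336.18436578 141.76106195] [ 329   92   16  102 1356]
[367.57153127 141.75772825] [ 359   92   19  102 1391]
[399.06811798 141.50561798] [ 388   92   23  102 1424]
jig [ 0.51589502  0.12389017 -0.09199902] [-0.3   0.12 -0.08 -0.12  0.12 -0.11  0.26  0.14]
offcut 0.75 [0.43990012 0.15040431] [24.561410903930664, 88.91393280029297] 1.4802105 [-0.07887511  0.02732573] [315.6, 112.1, 11.4, 52.6]
batten1 0.64 [ 0.5387381  -0.16201105] [36.385257720947266, 120.52732849121094] -0.057152886 [ 0.04764229 -0.27494179] [353.4, 273.2, 57.7, 22.8]
batten1 0.54 [ 0.7427876  -0.11272308] [101.81621551513672, 361.91314697265625] -0.9363853 [ 0.24643601 -0.20751364] [412.0, 200.5, 120.9, 125.4]
0.86 [413.7, 200.3, 117.2, 123.6]
[array([521.81390714, 278.88055286]), array([510.25314038, 325.17826608])]
[array([543.60163083, 216.95801899]), array([580.63501391,  78.8818378 ])] ball [[290.69210991 151.78022628]]
tool tip [[314.33664209 257.94303067]]
```

```bash
python3 - <<'E'
from h import *
d=snapshot("wrist");print(d["rvec"],d["tvec"])
for jy in(.1161,.1239):
    import h;h.JY=jy
    print(jy,"rib ends",proj(d,J(-.108,.1,.02)),proj(d,J(-.108,-.08,.02)),"board",proj(d,J(-.142,.135,.012)),proj(d,J(-.142,-.135,.012)),"ball",proj(d,J(-.132,.005,.052)))
a=d["frame"][60:230,270:450]
cv2.imwrite("pics/w2c.png",cv2.resize(a,None,fx=3.3,fy=3.3,interpolation=cv2.INTER_CUBIC))
E
```

```text
[-2.82325417  0.12697505  0.02351059] [-0.41289646  0.06171903  0.59142824]
0.1161 rib ends [[304.77271661  92.24730454]] [[305.87767847 194.31016324]] board [[284.38833085  70.07393251]] [[289.01194626 219.84118707]] ball [[290.50244779 151.66126589]]
0.1239 rib ends [[304.30056572  87.29745833]] [[305.46119926 190.34594671]] board [[283.8064331   64.96753855]] [[288.54256537 216.15720099]] ball [[289.9592697  147.01785012]]
```

View pics/w2c.png

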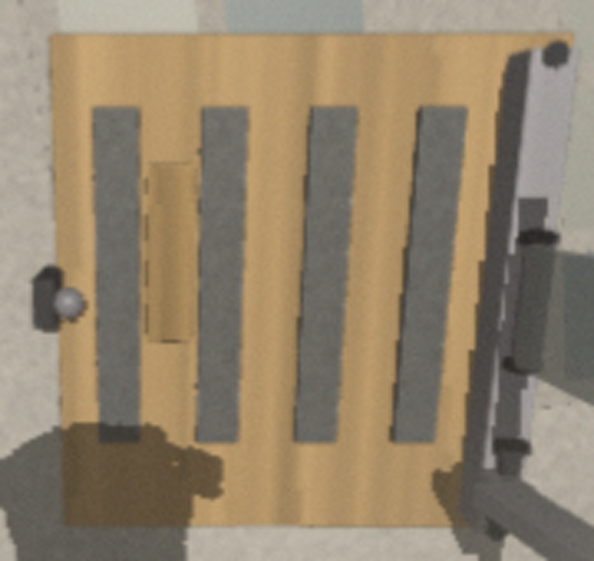

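The predicted board and rib ends (rows 70, 92, 194, 220) match the picture, so the first jig fit stands. The offcut lies at jig (-79, 27) mm. Next I'll clear it out.

```bash
cat >> h.py <<'E'
def pick(xy,yaw,z,zup=.15,op=.045,force=40):
    p=np.array([*xy,z]);up=np.array([*xy,zup]);o=ori(yaw,up)
    gripper_to(op);goto(up,o);h=servo_line(p,velocity=.12,force_limit=12)
    gripper_to(0,force);s=state();print("pick hit",h,"z",s["ee_pos"][2].round(4),"w",s["grip_width"],"f",s["contact_force"].round(1))
    relax(); servo_line([*state()["ee_pos"][:2],zup],velocity=.2)
    w=state()["grip_width"];print("held",w);return w
E
python3 - <<'E'
from h import *
w=pick(J(-.079,.037,0)[:2],JA,.0225)
if w>.015:
    c=np.array([.532,.408])+.010*np.array([-np.sin(JA),np.cos(JA)])
    up=[*c,.15];goto(up,ori(JA,up));print("still",state()["grip_width"])
    servo_line([*c,.024],velocity=.15,force_limit=12);gripper_to(.045);servo_line(up,velocity=.25)
d=see("t1","top")
for n,z in(("offcut",.03),("batten1",.024)):
    for r in masks_of(n,"top"): print(n,round(r["confidence"],2),rect(d,r["mask"],z))
s=snapshot("scene");f=s["frame"][270:390,360:490];cv2.imwrite("pics/s2.png",cv2.resize(f,None,fx=3,fy=3));print(state()["time"])
E
```

```text
pick hit False z 0.0232 w 0.023062492168449824 f [-1.1 -0.6  8.5]
held 0.022555601171999097
still 0.023206501210905985
offcut 0.71 (array([0.53206177, 0.3985513 ]), [28.753101348876953, 76.50935363769531], np.float32(-1.5604925))
batten1 0.95 (array([ 0.52172729, -0.18196776]), [28.15892219543457, 151.53797912597656], np.float32(0.15536338))
batten1 0.57 (array([ 0.51505109, -0.38018253]), [33.03276062011719, 152.62466430664062], np.float32(-0.15090875))
batten1 0.43 (array([0.66205096, 0.16691486]), [78.36772155761719, 173.38766479492188], np.float32(1.4813794))
29.5667
```

View pics/t1.png

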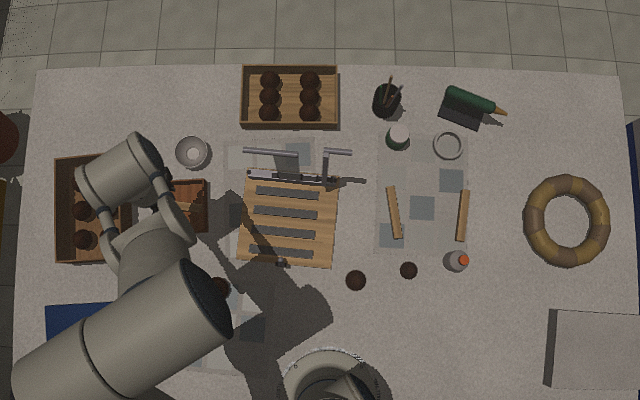

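The offcut is in the tray (185,205), the lid is upright and back, and the battens haven't moved. Now I'll flip the stop down.

```bash
python3 - <<'E'
from h import *
grab("stop",1.72)
e=state()["ee_pos"];relax(log=True);print((state()["ee_pos"]-e)*1000,"w",state()["grip_width"])
p=state()["ee_pos"]+G;print("rel bar",(p-bar("stop",1.72))*1000,state()["time"])
E
```

```text
grab 0.013372704394767112 19.93221402168274 [1.1 0.1 5.1]
[1.1 0.1 5.1] [0.04 0.   0.2 ]
[0. 0. 0.] w 0.013372704394767112
rel bar [ 0.4323504  -0.05234756  0.77212289] 32.6583
```

```bash
python3 - <<'E'
from h import *
arc("stop",1.72,0.0,n=14,tol=10)
s=state();p=s["ee_pos"]+G;print((p-bar("stop",0))*1000,s["grip_width"],s["contact_force"].round(1),s["time"])
see("s3","scene")
E
```

```text
1.6 [0. 0. 5.] [ 0.7 -0.1  1.2]
1.47 [-0.  1.  1.] [ 1.3 -0.1  1.2]
1.35 [-1. -1.  1.] [ 1.7 -0.2  1.2]
1.23 [-2.  1.  4.] [ 2.2 -0.2  1.3]
1.11 [-2.  2.  5.] [ 2.7 -0.3  1.6]
0.98 [-7.  1.  9.] [ 4.1 -0.4  2.7]
0.86 [-9.  1.  7.] [ 4.1 -0.4  3.3]
0.74 [-9.  1.  6.] [ 3.7 -0.4  3.9]
0.61 [-8.  1.  5.] [ 3.1 -0.3  3.9]
0.49 [-10.  -0.   3.] [ 3.  -0.4  5. ]
0.37 [-9.  2.  2.] [ 2.1 -0.2  4.9]
0.25 [-10.   0.   1.] [ 1.4 -0.2  5. ]
0.12 [-11.   0.   0.] [ 0.6 -0.1  5.7]
0.0 [-11.  -0.  -1.] [-0.5 -0.   5.8]
[-0.51107981 -0.01909591  5.79094628] 0.013244044051323393 [-6.1  3.1 -1.3] 39.3167
```

```bash
python3 - <<'E'
from h import *
p=bar("stop",0)-G
print(servo_line(p-[0,0,.001],velocity=.05,force_limit=15),state()["contact_force"].round(1),(state()["ee_pos"]-p)*1000)
gripper_to(.045);servo_line(p+[0,0,.12],velocity=.25)
q=[.45,-.1,.40]
goto(q,ori(JA,q));d=see("w3");print(state()["time"])
for r in masks_of("batten1","wrist"):
    c,wh,a=rect(d,r["mask"],.024);print(round(r["confidence"],2),c,wh,a,r["extent"])
for n in("bead_jar","glue"):
    for r in masks_of(n,"wrist")[:1]: print(n,r["confidence"],unproj(d,[maskpts(r["mask"]).mean(0)],.05))
print("stop tip px",proj(d,bar("stop",0)),"gauge line",proj(d,J(-.1,-.085,.05)),proj(d,J(.05,-.085,.05)))
E
```

```text
False [-8.9 -0.4 -0.4] [-0.44837923  0.02971701 -0.86551617]
41.825
0.92 [ 0.5237981  -0.18103099] [30.131298065185547, 146.88662719726562] 0.14505872 [320.9, 174.6, 77.1, 34.5]
0.62 [ 0.47765683 -0.36958154] [37.45214080810547, 72.98246765136719] -0.1510337 [322.6, 273.9, 35.5, 15.3]
0.55 [0.6400387  0.09726817] [34.46763610839844, 42.01118469238281] -0.09745273 [418.4, 0.0, 25.3, 26.9]
bead_jar 0.86 [[ 0.73448364 -0.18986777  0.05      ]]
glue 0.84 [[ 0.38341283 -0.35672076  0.05      ]]
stop tip px [[274.28843593  99.1174369 ]] gauge line [[281.33047292  66.7519663 ]] [[378.47946964  66.57893136]]
```

View pics/w3.png

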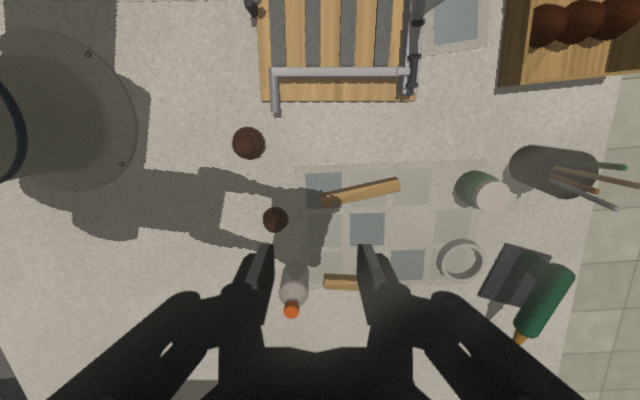

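The stop is down: its bar is at (275,95) and the arm lies along row 70. The battens are unchanged. I'll place batten A in the far lane.

```bash
cat >> h.py <<'E'
def place(lane,z,ystart=-.002):
    up=J(lane,ystart,.2);goto(up,ori(JA,up));print("carried w",state()["grip_width"])
    servo_line(J(lane,ystart,.06),velocity=.2)
    h=servo_line(J(lane,ystart,z),velocity=.06,force_limit=10);print("down hit",h,state()["ee_pos"][2].round(4),state()["contact_force"].round(1))
    if state()["ee_pos"][2]>z+.006: return False
    relax(tol=5)
    t=toJ(state()["ee_pos"])
    h=servo_line(J(t[0],-.022,state()["ee_pos"][2]),velocity=.03,force_limit=7);print("push",h,toJ(state()["ee_pos"]).round(4),state()["contact_force"].round(1))
    gripper_to(.04);servo_line(state()["ee_pos"]+[0,0,.15],velocity=.25);return True
E
python3 - <<'E'
from h import *
w=pick([.523,-.181],.148+np.pi/2,.009,zup=.2)
if w>.015: print(place(.032,.022))
print(state()["time"])
E
```

```text
pick hit False z 0.0096 w 0.022712377698226233 f [-1.6  0.4  8. ]
held 0.023090699197803346
carried w 0.02306716593550739
down hit True 0.0213 [-0.7 -0.6  5.4]
push True [ 0.0308 -0.0094] [-0.4  8.2  4.1]
True
51.3417
```

```bash
python3 - <<'E'
from h import *
d=snapshot("top")
B=[rect(d,r["mask"],.024) for r in masks_of("batten1","top")];print(B)
b=[r for r in B if r[0][1]<-.25 and 120<r[1][1]<175]
c,_,a=b[0]
w=pick(c+[0,.003],a+np.pi/2,.009,zup=.2)
if w>.015:
    servo_line([.52,-.25,.22],velocity=.25)
    print(place(-.024,.022))
q=J(-.09,0,.40);goto(q,ori(JA,q));d=see("w4")
cv2.imwrite("pics/w4c.png",cv2.resize(d["frame"][50:235,265:455],None,fx=3,fy=3,interpolation=cv2.INTER_CUBIC))
for r in masks_of("batten1","wrist"):
    c,wh,a=rect(d,r["mask"],.036);print(round(r["confidence"],2),toJ(c),wh,a-JA-np.pi/2,r["extent"])
print("expected +y ends",[((proj(d,J(x,.065,.036))[0]-[265,50])*3).round() for x in(-.024,.032)],"gauge",[((proj(d,J(x,-.085,.036))[0]-[265,50])*3).round() for x in(-.024,.032)],state()["time"])
E
```

```text
[(array([0.54664587, 0.11897632]), [26.370773315429688, 120.23365783691406], np.float32(1.4915595)), (array([ 0.5159845, -0.3804491]), [27.9243106842041, 150.7119140625], np.float32(-0.15290612))]
pick hit True z 0.014 w 6.922013702383852e-05 f [ 0.2  1.4 -0.1]
held -0.00013785398332668428
0.9 [ 0.02795036 -0.00959906] [29.996421813964844, 151.12249755859375] 0.0034425259 [372.9, 110.9, 19.3, 88.6]
expected +y ends [array([268., 191.]), array([369., 191.])] gauge [array([258., 447.]), array([350., 447.])] 58.4917
```

View pics/w4c.png

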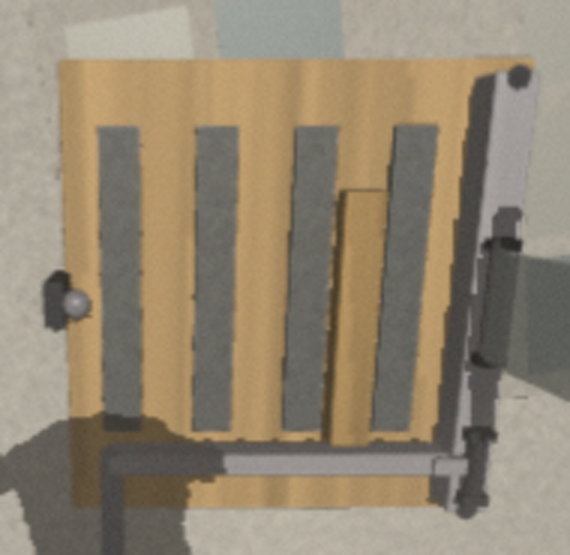

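Batten A lies flat against the stop, with its ends at crop rows 190 and 445 as expected. The B grasp closed on nothing, so I'll look again.

```bash
python3 - <<'E'
from h import *
d=see("t2","top")
for r in masks_of("batten1","top"): print(round(r["confidence"],2),rect(d,r["mask"],.024),r["extent"])
for n in("glue","bead_jar"):
    print(n,[(r["extent"],r["confidence"]) for r in masks_of(n,"top")][:2])
E
```

```text
0.8 (array([ 0.50766638, -0.38990259]), [30.134267807006836, 144.955078125], np.float32(-0.16151783)) [459.2, 193.7, 12.9, 48.5]
0.42 (array([0.53947803, 0.04141022]), [22.84722328186035, 25.46204948425293], np.float32(-1.5611264)) [310.7, 203.6, 6.7, 7.6]
glue [([442.8, 251.7, 25.7, 18.8], 0.96)]
bead_jar [([384.9, 123.6, 26.6, 28.9], 0.7)]
```

View pics/t2.png

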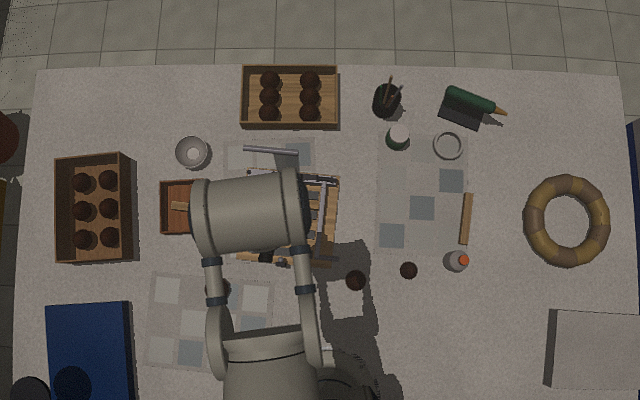

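B has been knocked about 1 cm to (466,218), clear of the glue. I'll pick it again with a wider opening.

```bash
python3 - <<'E'
from h import *
w=pick([.512,-.389],-.155+np.pi/2,.009,zup=.2,op=.065)
if w>.015:
    servo_line([.52,-.25,.22],velocity=.25)
    print(place(-.024,.022))
    q=J(-.09,0,.40);goto(q,ori(JA,q));d=see("w5")
    cv2.imwrite("pics/w5c.png",cv2.resize(d["frame"][50:235,265:455],None,fx=3,fy=3,interpolation=cv2.INTER_CUBIC))
    for r in masks_of("batten1","wrist"):
        c,wh,a=rect(d,r["mask"],.036);print(round(r["confidence"],2),toJ(c),wh,a-JA-np.pi/2,r["extent"])
print(state()["time"])
E
```

```text
pick hit False z 0.0094 w 0.022908259002478802 f [-0.2  0.8  5.6]
held 0.022954455665982993
carried w 0.023102282605036866
down hit True 0.0214 [-1.  -0.5 10.5]
push True [-0.0246 -0.0046] [1.7 5.7 2.5]
True
0.86 [-0.02476986 -0.00777186] [27.22017478942871, 145.17620849609375] -0.0016965866 [345.6, 115.7, 16.8, 78.9]
0.62 [ 0.02895017 -0.00876896] [30.63599967956543, 147.18589782714844] -0.013592482 [375.7, 112.0, 18.4, 88.1]
0.21 [-0.00298201 -0.11835559] [76.0380859375, 236.73660278320312] -1.5703996 [297.4, 199.1, 133.9, 36.3]
70.8583
```

View pics/w5c.png

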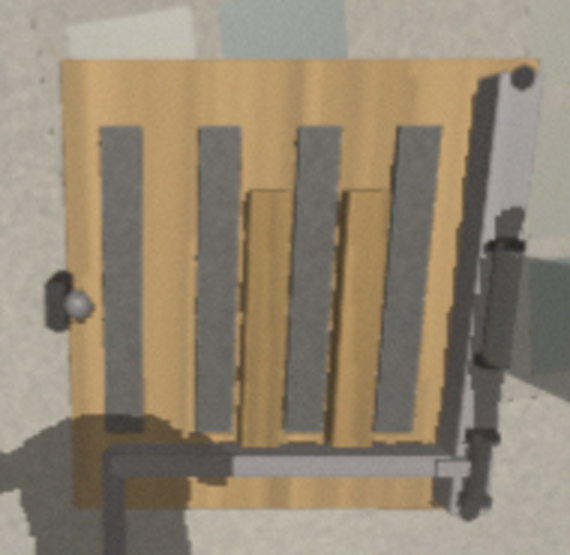

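Both battens lie against the stop, with matching end rows of 190 and 445. I'll flip the stop back up.

```bash
cat >> h.py <<'E'
def arc2(kind,a0,a1,n=14,v=.12,fmax=60):
    off=state()["ee_pos"]+G-bar(kind,a0)
    for a in np.linspace(a0,a1,n+1)[1:]:
        servo_line(bar(kind,a)-G+off,velocity=v)
        s=state();f=s["contact_force"]
        print(round(a,2),f.round(0),round(s["grip_width"],4),(off*1000).round(1))
        if np.linalg.norm(f)>fmax or s["grip_width"]<.006: print("stop");return False
        if np.linalg.norm(f)>15: off=off+np.clip(6e-5*f,-.002,.002)
    return True
E
python3 - <<'E'
from h import *
grab("stop",0.0,dz=.1,force=40)
relax()
print(arc2("stop",0.0,1.72),state()["time"])
E
```

```text
grab 0.01235714923283308 38.86761724948883 [-2.4  0.3 10.6]
0.12 [-1. -1. -2.] 0.0123 [-0.4  0.   1.1]
0.25 [-2. -1. -3.] 0.0126 [-0.4  0.   1.1]
0.37 [-5. -2. -1.] 0.0121 [-0.4  0.   1.1]
0.49 [-9. -1.  2.] 0.0125 [-0.4  0.   1.1]
0.61 [-15.  -1.   7.] 0.0126 [-0.4  0.   1.1]
0.74 [-18.  -0.  12.] 0.0127 [-1.3  0.   1.5]
0.86 [-20.   2.  18.] 0.0123 [-2.4  0.   2.2]
0.98 [-13.   2.  17.] 0.0122 [-3.7  0.1  3.3]
1.11 [-8.  2. 13.] 0.0128 [-4.5  0.2  4.4]
1.23 [-4.  1.  5.] 0.0126 [-4.9  0.3  5.1]
1.35 [-2.  1. -2.] 0.0125 [-4.9  0.3  5.1]
1.47 [-2.  2.  6.] 0.0122 [-4.9  0.3  5.1]
1.6 [-1.  2.  7.] 0.0124 [-4.9  0.3  5.1]
1.72 [-0.  1.  8.] 0.0124 [-4.9  0.3  5.1]
True 79.1
```

```bash
python3 - <<'E'
from h import *
letgo(.1)
q=J(-.09,0,.40);goto(q,ori(JA,q));d=see("w6")
print(state()["time"])
def b(a,r,y): return J(.103-r*np.cos(a)-.009*np.sin(a),y,.052+r*np.sin(a)-.009*np.cos(a))
for a in(1.4,1.5,1.6,1.7,1.75): print(a,"lid bar",proj(d,np.array([b(a,.223,.1),b(a,.223,-.025)])).round().tolist(),"stop bar",proj(d,np.array([b(a,.217,-.085),b(a,.217,-.16)])).round().tolist())
E
```

```text
81.375
1.4 lid bar [[483.0, 79.0], [460.0, 214.0]] stop bar [[450.0, 264.0], [441.0, 321.0]]
1.5 lid bar [[511.0, 79.0], [484.0, 216.0]] stop bar [[472.0, 266.0], [461.0, 323.0]]
1.6 lid bar [[539.0, 78.0], [508.0, 216.0]] stop bar [[493.0, 267.0], [481.0, 324.0]]
1.7 lid bar [[565.0, 78.0], [531.0, 216.0]] stop bar [[513.0, 266.0], [499.0, 324.0]]
1.75 lid bar [[577.0, 78.0], [541.0, 215.0]] stop bar [[522.0, 266.0], [508.0, 323.0]]
```

View pics/w6.png

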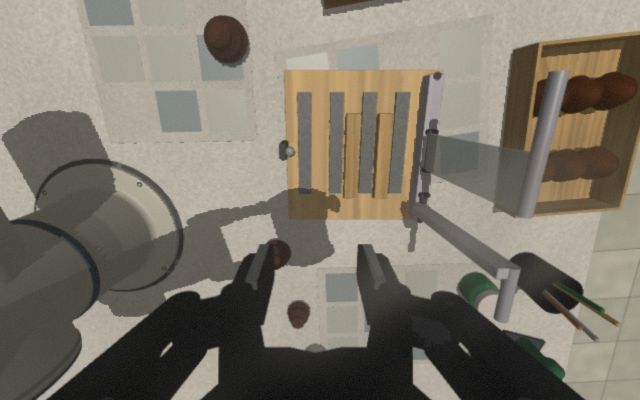

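The stop is up at about 1.7 rad, with its bar at (507,295). The lid bar at (541,145) gives about 1.67 rad, and the battens are undisturbed. Now I'll grip the lid bar and swing it down.

```bash
python3 - <<'E'
from h import *
grab("lid",1.67,dz=.07,force=40)
relax(log=True)
s=state();p=s["ee_pos"]+G;print("rel",((p-bar("lid",1.67))*1000).round(1),s["grip_width"])
if s["grip_width"]>.006: print(arc2("lid",1.67,.25,n=14,fmax=70),state()["time"])
E
```

```text
grab 0.012742886211876836 38.95582616329193 [ 0.6 -0.5  6.8]
[ 0.6 -0.5  6.8] [ 0.02 -0.02  0.27]
rel [0.3 0.1 0.8] 0.012742886211876836
1.57 [-1. -1.  7.] 0.0123 [0.3 0.1 0.8]
1.47 [-2. -1. 10.] 0.0128 [0.3 0.1 0.8]
1.37 [-2. -1.  5.] 0.0126 [0.3 0.1 0.8]
1.26 [-5. -0.  7.] 0.013 [0.3 0.1 0.8]
1.16 [ 0.  1. -2.] 0.0125 [0.3 0.1 0.8]
1.06 [ 1.  1. -3.] 0.0126 [0.3 0.1 0.8]
0.96 [ 2.  2. -5.] 0.0129 [0.3 0.1 0.8]
0.86 [-0.  4. -2.] 0.0127 [0.3 0.1 0.8]
0.76 [-1.  5. -1.] 0.0125 [0.3 0.1 0.8]
0.66 [-2.  5. -0.] 0.0126 [0.3 0.1 0.8]
0.55 [-3.  6.  0.] 0.0128 [0.3 0.1 0.8]
0.45 [-4.  6.  1.] 0.0126 [0.3 0.1 0.8]
0.35 [-3.  6. -1.] 0.0124 [0.3 0.1 0.8]
0.25 [-4.  8. -1.] 0.0127 [0.3 0.1 0.8]
True 88.4167
```

```bash
python3 - <<'E'
from h import *
arc2("lid",.25,.12,n=2);letgo(.1)
gripper_to(0)
p=J(-.097,.005,.13);goto(p,ori(JA,p))
servo_line(J(-.097,.005,.085),velocity=.1,force_limit=15)
for f in(14,25,35):
    z0=state()["ee_pos"][2]
    h=servo_line(J(-.097,.005,.044),velocity=.03,force_limit=f);s=state();print(f,h,s["ee_pos"][2].round(4),s["contact_force"].round(1))
    if s["ee_pos"][2]<.0485: break
servo_line(J(-.097,.005,.2),velocity=.2)
q=J(-.09,0,.40);goto(q,ori(JA,q));d=see("w7");see("s7","scene")
def b(a,r,y): return J(.103-r*np.cos(a)-.009*np.sin(a),y,.052+r*np.sin(a)-.009*np.cos(a))
for a in(0,.08): print(a,proj(d,np.array([b(a,.23,.1),b(a,.23,-.025)])).round(1).tolist())
cv2.imwrite("pics/w7c.png",cv2.resize(d["frame"][50:235,265:455],None,fx=3,fy=3,interpolation=cv2.INTER_CUBIC));print(state()["time"])
E
```

```text
0.18 [-3.  6. -2.] 0.0123 [-0.2  0.2  0.4]
0.12 [-3.  6. -2.] 0.0123 [-0.2  0.2  0.4]
14 True 0.0465 [-3.5 -0.3 21.4]
0 [[292.7, 91.4], [294.5, 167.9]]
0.08 [[291.8, 90.9], [293.8, 170.2]]
94.7417
```

View pics/w7c.png

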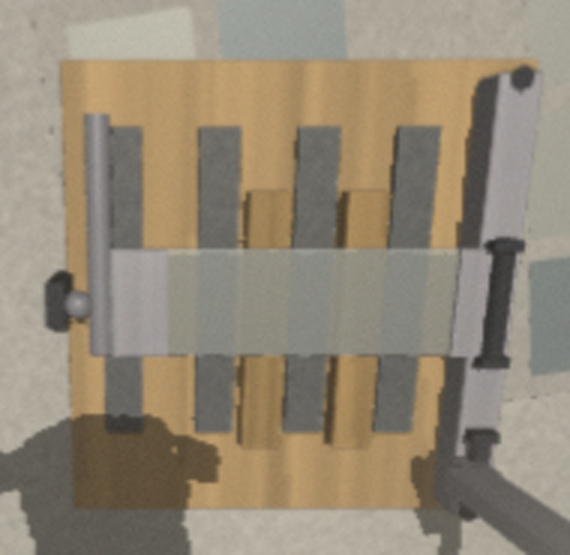

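The lid is shut: the press bottomed out at z = 46.5 mm, and at the catch it would have stopped near 63 mm. The battens are in place at rows 190 and 445, the stop is up, and the offcut was in the tray in the last top view, so I'm handing in.

```bash
python3 - <<'E'
from h import *
print(finish_job(),state()["time"])
E
```

```text
the job is handed in; nothing more can be done
the job is handed in; nothing more can be done
```

I handed the job in at about 95 s on the robot's clock, but no verdict came back. By the last camera and force checks, the offcut is in the tray, both battens are in their lanes at the stop plane, the stop is up, the lid is pressed shut, and the jar and glue were not touched.

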